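# Load the charged jars on the shaker, set aside the empties, switch on

### The job

Load and start the sample shaker: of the three white jars with blue caps some are charged with sediment and some are empty, and only their weight tells, so lift each one to feel it, then stand the charged jars upright on the shaker's black rubber-matted platform and the empty ones upright in the grey wash-up tray, setting every jar down without dropping it or tipping it over. When all three jars are in place, turn the shaker's red rotary switch all the way round to on. Leave the other things on the desk where they are.

Things in the scene. Friction and masses are not known exactly. Their poses are not given: they have to be found in the camera images.
- jar_1: white plastic screw-top jar with a blue cap, one of three that look alike. Upright, 110 mm high; body 58 mm in diameter; cap 60 mm in diameter from 88 to 110 mm height, good to grip with 20 to 40 N. Origin at the centre of its underside, z up. Sealed: a charged jar weighs 330 to 470 g in all, an empty one 70 g. Which ones are charged, and how many (one or two), changes
- jar_2: white plastic screw-top jar with a blue cap, one of three that look alike. Upright, 110 mm high; body 58 mm in diameter; cap 60 mm in diameter from 88 to 110 mm height, good to grip with 20 to 40 N. Origin at the centre of its underside, z up. Sealed: a charged jar weighs 330 to 470 g in all, an empty one 70 g. Which ones are charged, and how many (one or two), changes
- jar_3: white plastic screw-top jar with a blue cap, one of three that look alike. Upright, 110 mm high; body 58 mm in diameter; cap 60 mm in diameter from 88 to 110 mm height, good to grip with 20 to 40 N. Origin at the centre of its underside, z up. Sealed: a charged jar weighs 330 to 470 g in all, an empty one 70 g. Which ones are charged, and how many (one or two), changes
- shaker: white platform shaker fixed on the desk, 230 mm (its x) by 340 mm (its y), origin at the centre of its underside, z up. The platform covers the part towards its -y; the part towards its +y is a lower grey control deck, 74 mm above the desk, with the rotary switch. It does not move or shake
- platform (a point): centre of the top of the shaker's black rubber mat, 100 mm above the desk; axes as the shaker's. The mat is 192 mm (x) by 202 mm (y) inside a thin aluminium rim standing 8 mm above it. Whole foot of a jar goes on the mat, jar axis up to about 65 mm (x) and 70 mm (y) from this point; the switch lies 182 mm to +y of this point
- switch (a joint): rotary switch of the shaker, vertical axis: 0 = off, 1.05 rad (60 degrees) = on, clockwise seen from above. A spring detent holds each end: it takes about 0.13 N m to leave off, and past the middle it snaps to the other end by itself. On counts from 0.97 rad
- switch_grip (a point): grip point on the switch's axis, 108 mm above the desk: red bar handle 60 mm long, 14 mm wide, its top 119 mm and foot 80 mm above the desk, on a black skirt 54 mm across. x runs along the bar to its white pointer line and turns with it, z up. Off: x points 120 degrees counter-clockwise from the shaker's x, at a black tick; on: 60 degrees, at a green tick
- tray: grey plastic wash-up tray fixed on the desk, outside 230 mm (its x) by 160 mm (its y) by 32 mm high, walls 4 mm. Origin at the centre of its underside, z up
- tray_floor (a point): centre of the tray's inner floor, 5 mm above the desk, axes as the tray's; the floor is 222 mm (x) by 152 mm (y)
- tin: bystander: steel tin with a brass lid, 60 mm in diameter, 84 mm high, standing among the jars; origin at the centre of its underside
- carton: bystander: white slide carton 56 by 82 by 30 mm high, origin at the centre of its underside
- sieve: bystander: small brass test sieve, 104 mm in diameter, 40 mm high, origin at the centre of its underside
- reagent: bystander: amber bottle 64 mm in diameter, 140 mm high, black cap, origin at the centre of its underside
- slidebox: bystander: wooden slide box 100 by 150 by 45 mm high, origin at the centre of its underside
- brush: bystander: brush 170 mm long lying on the desk between the robot and the jars
Things that resemble listed ones, but are neither listed nor needed, are in the scene too. What is shaped like the jar_3 but turquoise is not meant. What is shaped like the jar_2 but turquoise is not meant.

How it is judged:
By the outcome, as a careful person would: the job done as asked, in the order asked, and still so for the second after the job is handed in, with the robot touching nothing.
It also fails if it takes over 70 s, if anything falls off the work surface, if the arm or the gripper's body presses on something with over 40 N, if the wrist force passes 120 N, or if a joint passes its speed limit or range.

### The arm

A 6-joint arm with a two-finger parallel gripper is mounted at the origin on the work surface. World frame = base frame: x ahead of the robot, y to its left, z up, the work surface at z = 0. Lengths are in m, angles in rad, forces in N, time in s.
With the tool pointing down it reaches from about 0.35 to 0.925 m from the base axis. Payload 6.4 kg.
Tool frame: the origin (TCP) lies midway between the tips of the shut fingers; the grasp point (between the pads) lies 19 mm behind it; z points along the fingers, y is the line along which they close (so a half turn about z gives the same grasp; the last joint's range is limited). The gripper opens to 85 mm and grips with 20 to 120 N. Pads are 22 mm wide; open, the fingers measure 114 mm over their backs; the gripper's body (76 mm by 85 mm) begins 54 mm behind the grasp point. The pads swing forward as they close: fully open they stand 13 mm farther back than shut.
Start: joints at [0.938, 0.245, 1.558, -0, 1.339, -0.174], TCP at [0.288, 0.583, 0.2] pointing down, gripper open.
Joint ranges: [-3.13, 3.13], [-1.02, 2.26], [0.13, 2.54], [-0.95, 4.09], [0.21, 2.88], [-2.74, 2.74]. Speed limits (rad/s): [2.57, 2.57, 3.14, 3.14, 3.14, 3.14].

### API

Orientations are given as a 3x3 rotation matrix whose columns are the frame's x, y, z axes.
In Python, from bench import monitor, snapshot, camera_model, job_done gives the robot as it stands.
- The arm moves only by the tool send_rows, never from a script. Its argument "commands" is a list of rows, each an object of numbers: "dx", "dy", "dz": the shift along the tool's x, y, z normalised to -1 to 1, where 1 is 600 mm; "rx", "ry", "rz": the turn, a rotation vector about the tool's x, y, z normalised to -1 to 1, where 1 is 30 degrees; "claw": the closure in counts, from 0 (fully open) to 255 (shut). In form: [{"dx": .., "dy": .., "dz": .., "rx": .., "ry": .., "rz": .., "claw": ..}, ...]. A call has 1 to 8 rows; each row is the pose to reach, as a shift and turn from the pose commanded when the call began, along the tool's axes at that moment; what a row does not reach only later rows make up. A row lasts 1/10 s, in which the tool goes at most 50 mm and 8.59 degrees, less where a joint would pass 70% of its speed; a pose out of reach is approached as far as the arm can. A call with a number of a shift or a turn outside -1 to 1 is refused whole. A call with a gripper value outside its range is refused whole. The fingers move at their own pace and stop on an object; "squeeze" is the grip in N (left out, the last holds). Time passes only in rows, so rows that repeat a pose let the fingers close. It gives the time, the measured TCP pose, the force, the opening and the grip force at its end, in the units of the state.
- monitor.get_obs(): the state, without advancing time (a new reading comes with each control period).
- snapshot(name): name is "side" or "top"; returns (picture, depth): 384x512x3 uint8, blue, green, red; 384x512 float32, m along the optical axis (not along the pixel's ray), 0 where there is no reading.
- camera_model(name): a dict with "mtx" (3x3 intrinsics, pixels), "k1" (the pictures are not rectified: a ray, as slopes to the right and down, at radius r is drawn at 1 + k1 r^2 times it, then the intrinsics apply), "position" and "rotation" of the camera in the world. Camera axes: x right, y down, z forward; pixel columns grow to the right and rows downward; lengths in m; the calibration is good to about 2 mm. A picture is of the moment at which its call begins. camera_model takes no time and is no camera call.
- job_done(): hands the job in; it is judged then, once.
The state is a dict: "time_s": time; "qpos": joint angles; "joint_vel": joint speeds; "joint_efforts": joint torques, N m; "tcp_pos": TCP position; "tcp_rot": TCP orientation; "ft_force": force on the tool from outside, world axes, zero at the start; "ft_torque": the same for the moment, N m; "finger_gap": finger opening in m; "grasp_force": force on a finger pad.
Only numpy, scipy, OpenCV 4.12 (cv2) and the standard library are available. Lean on these libraries where they do the work, as an engineer would, in place of code of your own. Each camera call takes 0.05 s, during which the arm holds its last target. There are 200 camera calls.

## Working session

There is one attempt and no reset: what is moved stays moved. The work goes in short steps, Python scripts to look and compute and a tool call to move; the robot and the scene stay as the last step left them, time stands still between calls to the robot, and variables do not carry over. Pictures are saved under pics/ and viewed, at most 10 in all, crops included, and the job is handed in when it is done.

Besides the shell and the picture viewer there is one more tool, called as name(argument=value, ...), one argument or row to a line, values as JSON. send_rows: Moves the arm, as the interface text tells. Its arguments: {"type":"object","properties":{"commands":{"type":"array","items":{"type":"object","properties":{"dx":{"type":"number","minimum":-1,"maximum":1},"dy":{"type":"number","minimum":-1,"maximum":1},"dz":{"type":"number","minimum":-1,"maximum":1},"rx":{"type":"number","minimum":-1,"maximum":1},"ry":{"type":"number","minimum":-1,"maximum":1},"rz":{"type":"number","minimum":-1,"maximum":1},"claw":{"type":"number"}}}},"squeeze":{"type":"number"}},"required":["commands"]}

```bash
mkdir -p pics
cat > h.py <<'E'
import numpy as np, cv2
from bench import monitor, snapshot, camera_model, job_done
def cloud(name):
    im,d=snapshot(name); c=camera_model(name); K=np.array(c["mtx"],float); k1=c["k1"]
    v,u=np.mgrid[0:384,0:512]
    x=(u-K[0,2])/K[0,0]; y=(v-K[1,2])/K[1,1]; xd,yd=x.copy(),y.copy()
    for _ in range(15):
        s=1+k1*(x*x+y*y); x=xd/s; y=yd/s
    P=np.stack([x*d,y*d,d],-1)@np.array(c["rotation"]).T+np.array(c["position"])
    P[d<=0]=np.nan
    return im,P
E
python3 - <<'E'
from h import *
for n in("top","side"):
    im,P=cloud(n); np.savez("%s.npz"%n,im=im,P=P); cv2.imwrite("pics/%s0.png"%n,cv2.resize(im,(800,600),interpolation=cv2.INTER_CUBIC)); c=camera_model(n);print(n,c["position"],c["rotation"])
o=monitor.get_obs(); print({k:np.round(v,3).tolist() for k,v in o.items()})
E
```

```text
top [ 0.46306074 -0.01342934  1.1768116 ] [[-0.0196299  -0.99725915  0.07133626]
 [-0.99980602  0.0194651  -0.0030047 ]
 [ 0.00160789 -0.07138141 -0.9974478 ]]
side [ 0.20697838 -0.64263632  0.94286736] [[ 0.88303937 -0.37180837  0.28635643]
 [-0.46914176 -0.6835757   0.5591335 ]
 [-0.01214422 -0.62807865 -0.77805509]]
{'time_s': 0.1, 'qpos': [0.938, 0.246, 1.559, 0.0, 1.339, -0.174], 'joint_vel': [0.001, -0.001, -0.003, -0.002, 0.001, 0.0], 'joint_efforts': [0.001, -43.067, -32.713, -0.0, 0.003, 0.0], 'tcp_pos': [0.288, 0.582, 0.199], 'tcp_rot': [[-0.897, 0.443, -0.001], [0.443, 0.897, -0.001], [0.0, -0.002, -1.0]], 'ft_force': [0.34, -0.135, 0.972], 'ft_torque': [-0.003, 0.043, -0.01], 'grasp_force': 0.0, 'finger_gap': 0.086}
```

View pics/top0.png

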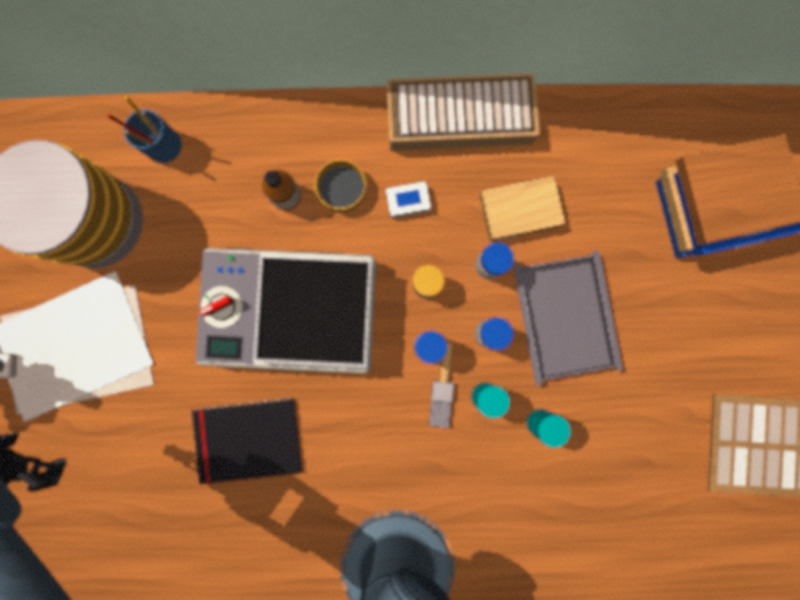

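View pics/side0.png

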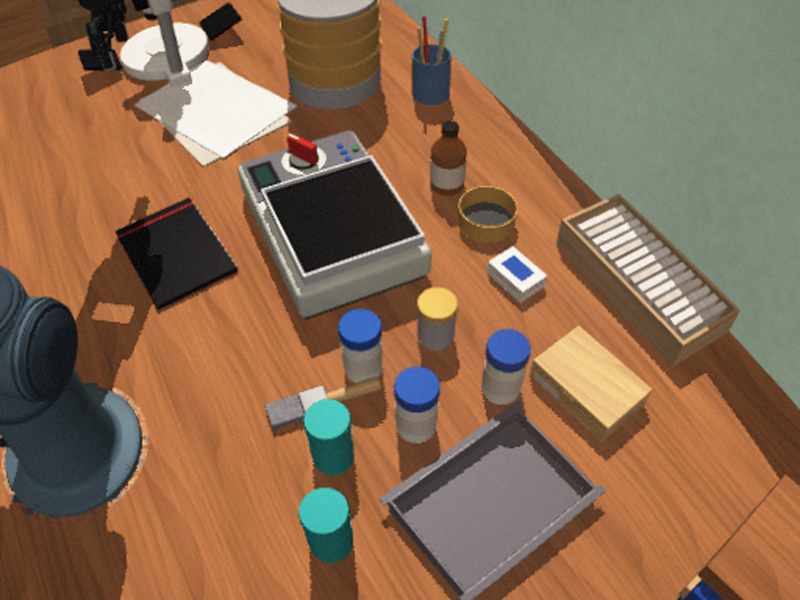

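The top view (800x600 pixels) shows blue-capped jars at (497,260), (495,334) and (432,347), and turquoise lookalikes at (492,401) and (550,429), which are not meant. The tin is at (429,281), the shaker at (287,312) with its red switch at (217,304), and the tray at (568,318). The three jars with white bodies and blue caps fit the description. I'll measure them and confirm in a crop.

Run:
```python
from h import *
for n in("top","side"):
    f=np.load(n+".npz"); im,P=f["im"],f["P"]; hsv=cv2.cvtColor(im,cv2.COLOR_BGR2HSV); z=P[...,2]
    H,S,V=hsv[...,0],hsv[...,1],hsv[...,2]
    M={"blue":(H>105)&(H<125)&(S>150)&(abs(z-.11)<.006),"turq":(H>75)&(H<98)&(S>120)&(z>.06),"tin":(H>12)&(H<30)&(S>140)&(abs(z-.084)<.006),
       "red":((H<6)|(H>174))&(S>150)&(z>.108)&(z<.13),"mat":(V<60)&(abs(z-.1)<.005),"trayrim":(abs(z-.032)<.004)&(S<70)}
    for k,m in M.items():
        m=m&(P[...,0]>.2)&(P[...,0]<.8)&(abs(P[...,1])<.45)
        c,l,s,ce=cv2.connectedComponentsWithStats(m.astype(np.uint8))
        for i in range(1,c):
            if s[i,4]<25: continue
            q=P[l==i]; r=cv2.minAreaRect((q[:,:2]*1000).astype(np.float32))
            print(n,k,s[i,4],"px",np.round(ce[i]*800/512),"med",np.round(np.median(q,0),4),"rect",np.round(r[0],1),np.round(r[1],1),round(r[2],1))
im=np.load("side.npz")["im"]; a=im[190:375,160:350]
cv2.imwrite("pics/crop1.png",cv2.resize(a,None,fx=3,fy=3,interpolation=cv2.INTER_CUBIC))
im=np.load("top.npz")["im"]; a=im[155:240,120:245]
cv2.imwrite("pics/crop2.png",cv2.resize(a,None,fx=5,fy=5,interpolation=cv2.INTER_CUBIC))
```

```text
top blue 281 px [497. 258.] med [ 0.6064 -0.2007  0.1096] rect [ 607.  -200.2] [54.1 53.3] 1.0
top blue 288 px [496. 333.] med [ 0.4661 -0.1956  0.1098] rect [ 465.5 -195.2] [55.8 52.3] 63.6
top blue 264 px [431. 346.] med [ 0.4432 -0.0729  0.1098] rect [444.4 -72. ] [49.6 49.3] 88.7
top turq 353 px [491. 400.] med [ 0.3425 -0.1821  0.1097] rect [ 340.6 -184.5] [57.4 55.4] 43.1
top turq 386 px [551. 429.] med [ 0.2862 -0.2919  0.1096] rect [ 283.8 -295.5] [58.7 55.2] 43.6
top tin 308 px [427. 280.] med [ 0.5702 -0.0712  0.0836] rect [570.2 -71.1] [55.2 57.9] 43.7
top red 68 px [219. 304.] med [0.5313 0.3181 0.1172] rect [528.7 323.8] [12.3 48.9] 24.5
top mat 4006 px [312. 310.] med [0.516  0.1483 0.0997] rect [517.1 149.3] [193.9 183.5] 86.2
top trayrim 260 px [408. 198.] med [ 0.7419 -0.0374  0.0303] rect [743.5 -36.4] [56.3 82. ] 10.3
top trayrim 306 px [605. 306.] med [ 0.517  -0.4308  0.0317] rect [ 509.2 -429.4] [236.4  23.7] 10.0
top trayrim 311 px [533. 332.] med [ 0.4591 -0.2746  0.0317] rect [ 472.4 -280.3] [257.3 100.8] 31.8
side blue 481 px [359. 327.] med [ 0.4432 -0.0735
[... 795 characters left out ...]
 57.3] 63.9
side trayrim 310 px [518. 270.] med [ 0.7428 -0.0442  0.0298] rect [744.2 -36.6] [56.7 83.4] 10.2
side trayrim 171 px [365. 289.] med [0.508  0.0414 0.0318] rect [507.5  42.1] [ 13.7 223. ] 84.1
side trayrim 44 px [435. 335.] med [ 0.5563 -0.0924  0.032 ] rect [560.8 -87.8] [15.8 50. ] 62.2
side trayrim 53 px [363. 369.] med [ 0.4357 -0.0957  0.0331] rect [437.5 -91. ] [17.4 51.2] 72.6
side trayrim 43 px [500. 391.] med [ 0.5918 -0.2231  0.0317] rect [ 592.7 -216.1] [14.6 50.9] 44.8
side trayrim 1631 px [492. 500.] med [ 0.4918 -0.3706  0.0318] rect [ 498.3 -350.6] [244.5 178.8] 9.1
side trayrim 45 px [415. 429.] med [ 0.4525 -0.2193  0.0323] rect [ 457.4 -213.8] [18.2 52.5] 64.1
```

View pics/crop1.png

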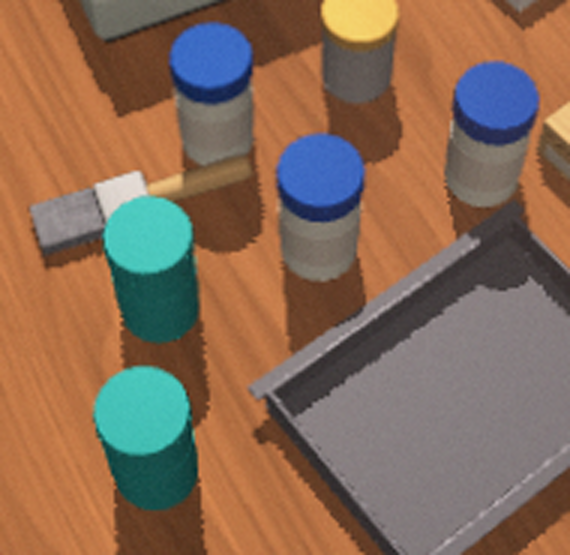

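View pics/crop2.png

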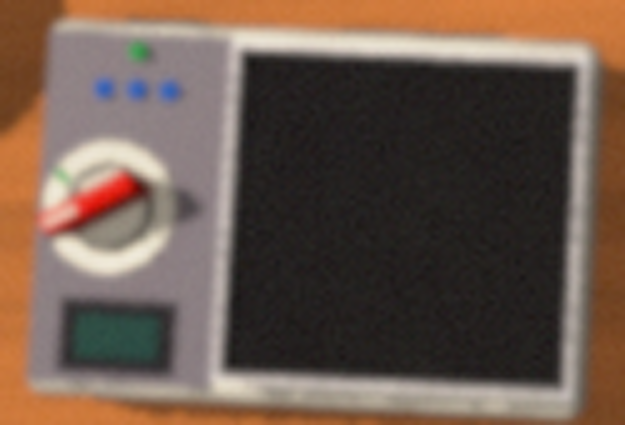

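The crops confirm it: jars A (211,60), B (320,178) and C (496,100) in the first crop have white bodies and blue caps. The two turquoise ones there are decoys. In the second crop the red bar's white end points left and down, so the switch is off. Next I'll refine the tray and the mat.

Run:
```python
from h import *
for n in("top","side"):
    f=np.load(n+".npz"); im,P=f["im"],f["P"]; hsv=cv2.cvtColor(im,cv2.COLOR_BGR2HSV); z=P[...,2];S=hsv[...,1]
    m=(z>.028)&(z<.036)&(S<80)&(P[...,0]>.35)&(P[...,0]<.65)&(P[...,1]<-.24)&(P[...,1]>-.47)
    m=cv2.morphologyEx(m.astype(np.uint8),cv2.MORPH_OPEN,np.ones((2,2)))
    q=P[m>0]; r=cv2.minAreaRect((q[:,:2]*1000).astype(np.float32)); print(n,"tray",np.round(r[0],1),np.round(r[1],1),r[2])
    m=(z>.104)&(z<.112)&(P[...,0]>.35)&(P[...,0]<.66)&(P[...,1]>.02)&(P[...,1]<.28)
    q=P[m]; r=cv2.minAreaRect((q[:,:2]*1000).astype(np.float32)); print(n,"rim",m.sum(),np.round(r[0],1),np.round(r[1],1),r[2])
    m=(z>.14)&(P[...,1]>.35)&(P[...,0]>.2)&(P[...,0]<.7); q=P[m]; print(len(q),[np.round(np.median(q[(q[:,2]>a)&(q[:,2]<=a+.1)],0),2) for a in np.arange(.14,.6,.1)])
```

```text
top tray [ 494.7 -360.7] [245.5 191.2] 9.391118049621582
top rim 460 [515.5 148.1] [208.7 200.6] 86.26933288574219
4136 [array([0.66, 0.59, 0.22]), array([0.27, 0.54, 0.31]), array([0.28, 0.55, 0.36]), array([0.24, 0.45, 0.51]), array([0.21, 0.41, 0.56])]
side tray [ 504.5 -349.6] [257.4 173.7] 10.062287330627441
side rim 638 [517.9 150.7] [216.7 202.2] 86.61219024658203
2328 [array([0.64, 0.57, 0.19]), array([0.28, 0.54, 0.3 ]), array([0.27, 0.55, 0.36]), array([nan, nan, nan]), array([nan, nan, nan])]
  return _methods._mean(a, axis=axis, dtype=dtype,
  ret = um.true_divide(
```

send_rows(
  commands=[
    {"dx": -0.05,"dy": -0.06,"dz": -0.04,"rz": -0.28},
    {"dx": -0.1,"dy": -0.12,"dz": -0.06,"rz": -0.56},
    {"dx": -0.4,"dy": -0.48,"dz": -0.06,"rz": -0.877},
    {"dx": -0.4,"dy": -0.48,"dz": -0.06,"rz": -0.877},
    {"dx": -0.4,"dy": -0.48,"dz": -0.06,"rz": -0.877},
    {"dx": -0.4,"dy": -0.48,"dz": -0.06,"rz": -0.877},
    {"dx": -0.4,"dy": -0.48,"dz": -0.06,"rz": -0.877},
    {"dx": -0.4,"dy": -0.48,"dz": -0.06,"rz": -0.877},
  ],
)

```text
validation failed for argument at $.co...
```

send_rows(
  commands=[
    {"dx": -0.05,"dy": -0.06,"dz": -0.04,"rx": 0,"ry": 0,"rz": -0.28,"claw": 0},
    {"dx": -0.1,"dy": -0.12,"dz": -0.06,"rx": 0,"ry": 0,"rz": -0.56,"claw": 0},
    {"dx": -0.4,"dy": -0.48,"dz": -0.06,"rx": 0,"ry": 0,"rz": -0.877,"claw": 0},
    {"dx": -0.4,"dy": -0.48,"dz": -0.06,"rx": 0,"ry": 0,"rz": -0.877,"claw": 0},
    {"dx": -0.4,"dy": -0.48,"dz": -0.06,"rx": 0,"ry": 0,"rz": -0.877,"claw": 0},
    {"dx": -0.4,"dy": -0.48,"dz": -0.06,"rx": 0,"ry": 0,"rz": -0.877,"claw": 0},
    {"dx": -0.4,"dy": -0.48,"dz": -0.06,"rx": 0,"ry": 0,"rz": -0.877,"claw": 0},
    {"dx": -0.4,"dy": -0.48,"dz": -0.06,"rx": 0,"ry": 0,"rz": -0.877,"claw": 0},
  ],
  squeeze=30,
)

```text
time_s: 0.9
tcp_pos: [0.3754, 0.2158, 0.2352]
tcp_rot: [[-1.0, 0.001, -0.0], [0.001, 1.0, -0.001], [0.0, -0.001, -1.0]]
ft_force: [1.5, 0.6, 0.2]
finger_gap: 0.0855
grasp_force: 0.0
```

send_rows(
  commands=[
    {"dx": -0.114,"dy": -0.481,"dz": 0.03,"claw": 0},
    {"dx": -0.114,"dy": -0.481,"dz": 0.03,"claw": 0},
    {"dx": -0.114,"dy": -0.481,"dz": 0.03,"claw": 0},
    {"dx": -0.114,"dy": -0.481,"dz": 0.03,"claw": 0},
    {"dx": -0.114,"dy": -0.481,"dz": 0.03,"claw": 0},
    {"dx": -0.114,"dy": -0.481,"dz": 0.03,"claw": 0},
    {"dx": -0.114,"dy": -0.481,"dz": 0.03,"claw": 0},
    {"dx": -0.114,"dy": -0.481,"dz": 0.03,"claw": 0},
  ],
  squeeze=30,
)

```text
validation failed for argument at $.co...
```

send_rows(
  commands=[
    {"dx": -0.114,"dy": -0.481,"dz": 0.03,"rx": 0,"ry": 0,"rz": 0,"claw": 0},
    {"dx": -0.114,"dy": -0.481,"dz": 0.03,"rx": 0,"ry": 0,"rz": 0,"claw": 0},
    {"dx": -0.114,"dy": -0.481,"dz": 0.03,"rx": 0,"ry": 0,"rz": 0,"claw": 0},
    {"dx": -0.114,"dy": -0.481,"dz": 0.03,"rx": 0,"ry": 0,"rz": 0,"claw": 0},
    {"dx": -0.114,"dy": -0.481,"dz": 0.03,"rx": 0,"ry": 0,"rz": 0,"claw": 0},
    {"dx": -0.114,"dy": -0.481,"dz": 0.03,"rx": 0,"ry": 0,"rz": 0,"claw": 0},
    {"dx": -0.114,"dy": -0.481,"dz": 0.03,"rx": 0,"ry": 0,"rz": 0,"claw": 0},
    {"dx": -0.114,"dy": -0.481,"dz": 0.03,"rx": 0,"ry": 0,"rz": 0,"claw": 0},
  ],
  squeeze=30,
)

```text
time_s: 1.7
tcp_pos: [0.4437, -0.071, 0.217]
tcp_rot: [[-1.0, 0.002, -0.001], [0.002, 1.0, 0.001], [0.001, 0.001, -1.0]]
ft_force: [0.1, 0.0, 0.3]
finger_gap: 0.0853
grasp_force: 0.0
```

send_rows(
  commands=[
    {"dx": 0,"dy": -0.001,"dz": 0.07,"rx": 0,"ry": 0,"rz": 0,"claw": 0},
    {"dx": 0,"dy": -0.001,"dz": 0.14,"rx": 0,"ry": 0,"rz": 0,"claw": 0},
    {"dx": 0,"dy": -0.001,"dz": 0.2,"rx": 0,"ry": 0,"rz": 0,"claw": 0},
    {"dx": 0,"dy": -0.001,"dz": 0.238,"rx": 0,"ry": 0,"rz": 0,"claw": 0},
    {"dx": 0,"dy": -0.001,"dz": 0.238,"rx": 0,"ry": 0,"rz": 0,"claw": 0},
    {"dx": 0,"dy": -0.001,"dz": 0.238,"rx": 0,"ry": 0,"rz": 0,"claw": 120},
    {"dx": 0,"dy": -0.001,"dz": 0.238,"rx": 0,"ry": 0,"rz": 0,"claw": 120},
    {"dx": 0,"dy": -0.001,"dz": 0.238,"rx": 0,"ry": 0,"rz": 0,"claw": 120},
  ],
  squeeze=30,
)

```text
time_s: 2.5
tcp_pos: [0.4454, -0.0712, 0.0766]
tcp_rot: [[-1.0, -0.001, 0.003], [-0.001, 1.0, -0.001], [-0.003, -0.001, -1.0]]
ft_force: [0.4, -0.3, -1.1]
finger_gap: 0.0457
grasp_force: 0.0
```

Run:
```python
from h import *
o=monitor.get_obs(); print({k:np.round(o[k],4).tolist() for k in("time_s","tcp_pos","ft_force","ft_torque","finger_gap","grasp_force","qpos")})
```

```text
{'time_s': 2.5, 'tcp_pos': [0.4454, -0.0712, 0.0766], 'ft_force': [0.3973, -0.3485, -1.0758], 'ft_torque': [-0.0077, 0.0082, 0.0273], 'finger_gap': 0.0457, 'grasp_force': 0.0, 'qpos': [-0.4108, -0.0778, 2.1459, 0.0, 1.07, -1.9826]}
```

The gap is below the cap's 60 mm with no grip force, so I'll look.

Run:
```python
from h import *
im,P=cloud("side"); a=im[120:370,120:390]
cv2.imwrite("pics/g1.png",cv2.resize(a,None,fx=2.4,fy=2.4,interpolation=cv2.INTER_CUBIC))
o=monitor.get_obs(); print(o["finger_gap"],o["grasp_force"],o["time_s"])
```

```text
0.04507803990552263 0.0 2.55
```

View pics/g1.png

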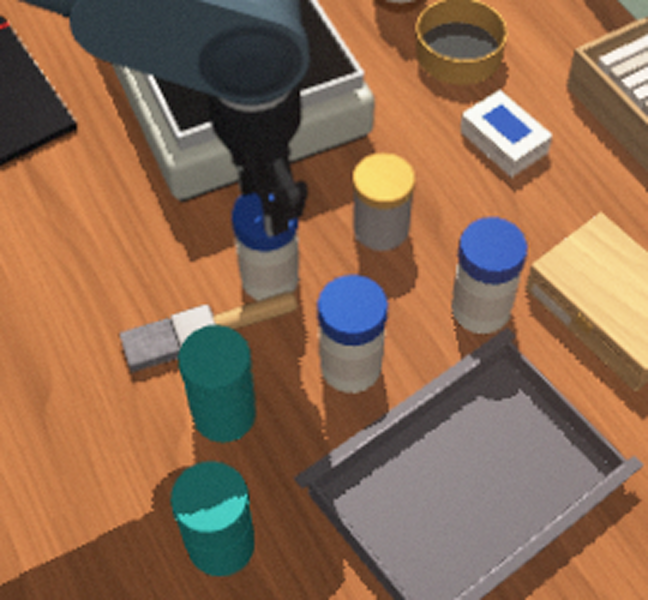

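The jar stands upright and the dark fingers appear at its cap, around (270,205). I need to know where the fingertips are relative to the cap.

Run:
```python
from h import *
for n in("side","top"):
    im,P=cloud(n); hsv=cv2.cvtColor(im,cv2.COLOR_BGR2HSV);H,S,V=[hsv[...,i] for i in range(3)]
    near=(abs(P[...,0]-.445)<.08)&(abs(P[...,1]+.072)<.08)
    b=near&(H>105)&(H<125)&(S>150)&(P[...,2]>.08)&(P[...,2]<.125)
    q=P[b]; print(n,"blue",len(q),np.round(np.percentile(q,[2,50,98],axis=0),4).tolist(), np.round(q[q[:,2]>.107].mean(0),4))
    g=near&(V<75)&(S<130)&(P[...,2]>.06)
    q=P[g]; 
    for a in np.arange(.06,.2,.01):
        s=q[(q[:,2]>=a)&(q[:,2]<a+.01)]
        if len(s): print(round(a,2),len(s),np.round(s.min(0),3),np.round(s.max(0),3))
    if n=="side": cv2.imwrite("pics/g2.png",cv2.resize(im[180:260,200:270],None,fx=8,fy=7,interpolation=cv2.INTER_CUBIC))
```

```text
side blue 305 [[0.416, -0.1, 0.092], [0.4312, -0.08, 0.1094], [0.4629, -0.0481, 0.1139]] [ 0.4309 -0.0708  0.1107]
0.09 5 [ 0.414 -0.093  0.092] [ 0.462 -0.067  0.1  ]
0.1 4 [ 0.414 -0.098  0.104] [ 0.468 -0.068  0.109]
0.11 16 [ 0.433 -0.103  0.111] [ 0.458 -0.044  0.12 ]
0.12 32 [ 0.433 -0.105  0.121] [ 0.453 -0.042  0.13 ]
0.13 20 [ 0.433 -0.106  0.13 ] [ 0.45  -0.045  0.14 ]
0.14 16 [ 0.433 -0.099  0.14 ] [ 0.44  -0.04   0.149]
0.15 17 [ 0.432 -0.121  0.15 ] [ 0.45  -0.037  0.16 ]
0.16 53 [ 0.431 -0.125  0.16 ] [ 0.456 -0.026  0.17 ]
0.17 56 [ 0.427 -0.128  0.17 ] [ 0.461 -0.047  0.18 ]
0.18 78 [ 0.426 -0.131  0.18 ] [ 0.462 -0.044  0.19 ]
0.19 54 [ 0.427 -0.134  0.19 ] [ 0.461 -0.056  0.2  ]
0.2 76 [ 0.424 -0.137  0.2  ] [ 0.464 -0.078  0.21 ]Traceback (most recent call last):
  File "<stdin>", line 6, in <module>
    return _quantile_unchecked(
        a, q, axis, out, overwrite_input, method, keepdims, weights)
    return _ureduce(a,
                    func=_quantile_ureduce_func,
    ...<5 lines>...
                    overwrite_input=overwrite_input,
                    method=method)
    r = func(a, **kwargs)
    result = _quantile(arr,
                       quantiles=q,
    ...<2 lines>...
                       out=out,
                       weights=wgt)
    slices_having_nans = np.isnan(arr[-1, ...])
                                  ~~~^^^^^^^^^
IndexError: index -1 is out of bounds for axis 0 with size 0
```

View pics/g2.png

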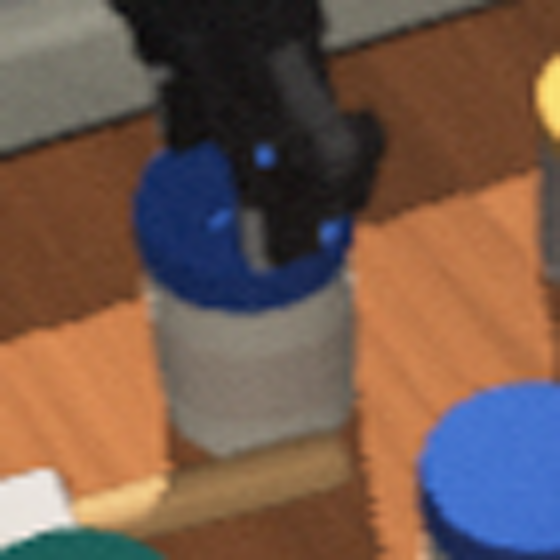

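Run:
```python
from h import *
for n in("top","side"):
    f=np.load(n+".npz"); im,P=f["im"],f["P"]; V=im.max(-1)
    m=(abs(P[...,0]-.288)<.09)&(abs(P[...,1]-.582)<.09)&(P[...,2]>.03); q=P[m]
    print(n,len(q))
    for a in np.arange(.03,.4,.015):
        s=q[(q[:,2]>=a)&(q[:,2]<a+.015)]
        if len(s):
            l=(s[:,:2]-[.288,.582])@np.array([[-.897,.443],[.443,.897]])
            print(round(a,3),len(s),np.round(l.min(0),3),np.round(l.max(0),3))
o=monitor.get_obs(); print({k:np.round(o[k],4).tolist() for k in("time_s","tcp_pos","ft_force","finger_gap","grasp_force","qpos","joint_efforts")})
```

```text
top 869
0.24 38 [-0.012 -0.056] [0.014 0.056]
0.255 61 [-0.01  -0.058] [0.015 0.056]
0.27 35 [-0.01  -0.059] [0.005 0.05 ]
0.285 70 [-0.014 -0.076] [0.012 0.043]
0.3 114 [-0.016 -0.074] [0.015 0.032]
0.315 94 [-0.017 -0.073] [0.015 0.02 ]
0.33 171 [-0.02  -0.073] [ 0.015 -0.009]
0.345 103 [-0.034 -0.069] [ 0.014 -0.006]
0.36 102 [-0.037 -0.039] [ 0.011 -0.005]
0.375 80 [-0.034 -0.038] [ 0.001 -0.014]
side 846
0.24 44 [-0.012 -0.054] [0.013 0.051]
0.255 79 [-0.011 -0.059] [0.013 0.05 ]
0.27 69 [-0.01 -0.06] [0.016 0.052]
0.285 89 [-0.013 -0.076] [0.015 0.072]
0.3 109 [-0.016 -0.076] [0.014 0.074]
0.315 123 [-0.018 -0.073] [0.021 0.067]
0.33 144 [-0.018 -0.073] [0.021 0.031]
0.345 81 [-0.029 -0.071] [ 0.013 -0.003]
0.36 96 [-0.029 -0.043] [ 0.036 -0.015]
0.375 12 [-0.005 -0.041] [ 0.026 -0.029]
{'time_s': 2.65, 'tcp_pos': [0.445, -0.0711, 0.0761], 'ft_force': [0.362, 0.1256, 4.1122], 'finger_gap': 0.0452, 'grasp_force': 1.9048, 'qpos': [-0.4113, -0.0771, 2.1463, 0.0003, 1.0699, -1.9826], 'joint_efforts': [-0.1821, -23.6492, -26.9488, -0.1558, -0.1837, 0.0086]}
```

The cameras show the real fingertips sit about 35–40 mm behind the reported TCP along the tool, both at the start and now, where the tips rest on the cap at z≈0.111. So grasp heights need about 26 mm more depth. I'll back up, open and recheck the jar.

send_rows(
  commands=[
    {"dx": 0,"dy": 0,"dz": -0.03,"rx": 0,"ry": 0,"rz": 0,"claw": 120},
    {"dx": 0,"dy": 0,"dz": -0.08,"rx": 0,"ry": 0,"rz": 0,"claw": 120},
    {"dx": 0,"dy": 0,"dz": -0.12,"rx": 0,"ry": 0,"rz": 0,"claw": 0},
    {"dx": 0,"dy": 0,"dz": -0.12,"rx": 0,"ry": 0,"rz": 0,"claw": 0},
    {"dx": 0,"dy": 0,"dz": -0.12,"rx": 0,"ry": 0,"rz": 0,"claw": 0},
    {"dx": 0,"dy": 0,"dz": -0.12,"rx": 0,"ry": 0,"rz": 0,"claw": 0},
  ],
  squeeze=30,
)

```text
time_s: 3.25
tcp_pos: [0.4432, -0.0706, 0.1456]
tcp_rot: [[-1.0, -0.0, -0.002], [-0.0, 1.0, 0.001], [0.002, 0.001, -1.0]]
ft_force: [-0.1, 0.4, -0.1]
finger_gap: 0.0855
grasp_force: 0.0
```

Run:
```python
from h import *
im,P=cloud("side"); hsv=cv2.cvtColor(im,cv2.COLOR_BGR2HSV);H,S,V=[hsv[...,i] for i in range(3)]
near=(abs(P[...,0]-.445)<.06)&(abs(P[...,1]+.072)<.06)
q=P[near&(H>105)&(H<125)&(S>150)&(P[...,2]>.106)]; r=cv2.minAreaRect((q[:,:2]*1000).astype(np.float32)); print(len(q),r,np.percentile(q[:,2],[5,50,95]))
V=im.max(-1); q=P[near&(V<70)&(P[...,2]>.13)]; print("tip z",np.round(np.percentile(q[:,2],[0,2,5]),4))
o=monitor.get_obs(); print({k:np.round(o[k],4).tolist() for k in("time_s","tcp_pos","ft_force","finger_gap","grasp_force")})
```

```text
434 ((442.7943420410156, -72.10358428955078), (57.60154724121094, 56.61935043334961), 29.96197509765625) [0.10796951 0.11066039 0.1134901 ]
tip z [0.1901 0.2111 0.2516]
{'time_s': 3.3, 'tcp_pos': [0.4431, -0.0705, 0.1454], 'ft_force': [-0.0029, -0.4105, 0.5784], 'finger_gap': 0.0854, 'grasp_force': 0.0}
```

send_rows(
  commands=[
    {"dx": 0,"dy": -0.0025,"dz": 0.05,"rx": 0,"ry": 0,"rz": 0,"claw": 0},
    {"dx": 0,"dy": -0.0025,"dz": 0.1,"rx": 0,"ry": 0,"rz": 0,"claw": 0},
    {"dx": 0,"dy": -0.0025,"dz": 0.14,"rx": 0,"ry": 0,"rz": 0,"claw": 0},
    {"dx": 0,"dy": -0.0025,"dz": 0.16,"rx": 0,"ry": 0,"rz": 0,"claw": 0},
    {"dx": 0,"dy": -0.0025,"dz": 0.16,"rx": 0,"ry": 0,"rz": 0,"claw": 120},
    {"dx": 0,"dy": -0.0025,"dz": 0.16,"rx": 0,"ry": 0,"rz": 0,"claw": 120},
    {"dx": 0,"dy": -0.0025,"dz": 0.16,"rx": 0,"ry": 0,"rz": 0,"claw": 120},
    {"dx": 0,"dy": -0.0025,"dz": 0.16,"rx": 0,"ry": 0,"rz": 0,"claw": 120},
  ],
  squeeze=30,
)

```text
time_s: 4.1
tcp_pos: [0.4449, -0.0727, 0.0519]
tcp_rot: [[-1.0, -0.0, 0.002], [-0.0, 1.0, -0.001], [-0.002, -0.001, -1.0]]
ft_force: [0.3, 0.6, -0.4]
finger_gap: 0.0591
grasp_force: 32.4
```

send_rows(
  commands=[
    {"dx": 0,"dy": 0,"dz": -0.03,"rx": 0,"ry": 0,"rz": 0,"claw": 120},
    {"dx": 0,"dy": 0,"dz": -0.08,"rx": 0,"ry": 0,"rz": 0,"claw": 120},
    {"dx": 0,"dy": 0,"dz": -0.14,"rx": 0,"ry": 0,"rz": 0,"claw": 120},
    {"dx": 0,"dy": 0,"dz": -0.2,"rx": 0,"ry": 0,"rz": 0,"claw": 120},
    {"dx": 0,"dy": 0,"dz": -0.26,"rx": 0,"ry": 0,"rz": 0,"claw": 120},
    {"dx": 0,"dy": 0,"dz": -0.28,"rx": 0,"ry": 0,"rz": 0,"claw": 120},
    {"dx": 0,"dy": 0,"dz": -0.28,"rx": 0,"ry": 0,"rz": 0,"claw": 120},
    {"dx": 0,"dy": 0,"dz": -0.28,"rx": 0,"ry": 0,"rz": 0,"claw": 120},
  ],
  squeeze=30,
)

```text
time_s: 4.9
tcp_pos: [0.4433, -0.0721, 0.2173]
tcp_rot: [[-1.0, -0.0, -0.002], [-0.0, 1.0, 0.001], [0.002, 0.001, -1.0]]
ft_force: [0.1, 0.6, -1.2]
finger_gap: 0.0592
grasp_force: 32.6
```

send_rows(
  commands=[
    {"dx": 0,"dy": 0,"dz": 0,"rx": 0,"ry": 0,"rz": 0,"claw": 120},
    {"dx": 0,"dy": 0,"dz": 0,"rx": 0,"ry": 0,"rz": 0,"claw": 120},
  ],
  squeeze=30,
)

```text
time_s: 5.1
tcp_pos: [0.4431, -0.072, 0.2169]
tcp_rot: [[-1.0, -0.0, -0.003], [-0.0, 1.0, 0.001], [0.003, 0.001, -1.0]]
ft_force: [0.2, 0.3, -0.8]
finger_gap: 0.0593
grasp_force: 32.6
```

send_rows(
  commands=[
    {"dx": 0,"dy": 0,"dz": 0,"rx": 0,"ry": 0,"rz": 0,"claw": 120},
    {"dx": 0,"dy": 0,"dz": 0,"rx": 0,"ry": 0,"rz": 0,"claw": 120},
  ],
  squeeze=30,
)

```text
time_s: 5.3
tcp_pos: [0.4438, -0.0723, 0.2182]
tcp_rot: [[-1.0, -0.0, -0.001], [-0.0, 1.0, 0.0], [0.001, 0.0, -1.0]]
ft_force: [-0.2, -0.3, -0.2]
finger_gap: 0.059
grasp_force: 32.6
```

Jar A weighs about 0.7 N, so it is empty and goes in the tray at its -x half, about (0.444,-0.362).

send_rows(
  commands=[
    {"dx": 0,"dy": -0.04,"dz": 0,"rx": 0,"ry": 0,"rz": 0,"claw": 120},
    {"dx": 0,"dy": -0.11,"dz": 0,"rx": 0,"ry": 0,"rz": 0,"claw": 120},
    {"dx": 0,"dy": -0.19,"dz": 0,"rx": 0,"ry": 0,"rz": 0,"claw": 120},
    {"dx": 0,"dy": -0.27,"dz": 0,"rx": 0,"ry": 0,"rz": 0,"claw": 120},
    {"dx": 0,"dy": -0.35,"dz": 0,"rx": 0,"ry": 0,"rz": 0,"claw": 120},
    {"dx": 0,"dy": -0.43,"dz": 0,"rx": 0,"ry": 0,"rz": 0,"claw": 120},
    {"dx": 0,"dy": -0.475,"dz": 0,"rx": 0,"ry": 0,"rz": 0,"claw": 120},
    {"dx": 0,"dy": -0.483,"dz": 0,"rx": 0,"ry": 0,"rz": 0,"claw": 120},
  ],
  squeeze=30,
)

```text
time_s: 6.1
tcp_pos: [0.4435, -0.365, 0.2183]
tcp_rot: [[-1.0, 0.003, -0.0], [0.003, 1.0, 0.0], [0.0, 0.0, -1.0]]
ft_force: [-0.3, -0.7, -0.1]
finger_gap: 0.0591
grasp_force: 32.7
```

send_rows(
  commands=[
    {"dx": 0,"dy": 0,"dz": 0.03,"rx": 0,"ry": 0,"rz": 0,"claw": 120},
    {"dx": 0,"dy": 0,"dz": 0.09,"rx": 0,"ry": 0,"rz": 0,"claw": 120},
    {"dx": 0,"dy": 0,"dz": 0.15,"rx": 0,"ry": 0,"rz": 0,"claw": 120},
    {"dx": 0,"dy": 0,"dz": 0.2,"rx": 0,"ry": 0,"rz": 0,"claw": 120},
    {"dx": 0,"dy": 0,"dz": 0.235,"rx": 0,"ry": 0,"rz": 0,"claw": 120},
    {"dx": 0,"dy": 0,"dz": 0.253,"rx": 0,"ry": 0,"rz": 0,"claw": 120},
    {"dx": 0,"dy": 0,"dz": 0.26,"rx": 0,"ry": 0,"rz": 0,"claw": 120},
    {"dx": 0,"dy": 0,"dz": 0.26,"rx": 0,"ry": 0,"rz": 0,"claw": 120},
  ],
  squeeze=30,
)

```text
time_s: 6.9
tcp_pos: [0.4444, -0.362, 0.0631]
tcp_rot: [[-1.0, -0.001, 0.0], [-0.001, 1.0, -0.0], [-0.0, -0.0, -1.0]]
ft_force: [0.6, -0.6, -0.6]
finger_gap: 0.0589
grasp_force: 32.8
```

send_rows(
  commands=[
    {"dx": 0,"dy": 0,"dz": 0.005,"rx": 0,"ry": 0,"rz": 0,"claw": 120},
    {"dx": 0,"dy": 0,"dz": 0.008,"rx": 0,"ry": 0,"rz": 0,"claw": 120},
    {"dx": 0,"dy": 0,"dz": 0.008,"rx": 0,"ry": 0,"rz": 0,"claw": 120},
  ],
  squeeze=30,
)

```text
time_s: 7.2
tcp_pos: [0.4443, -0.3624, 0.0585]
tcp_rot: [[-1.0, -0.0, 0.001], [-0.0, 1.0, -0.001], [-0.001, -0.001, -1.0]]
ft_force: [0.1, -0.5, -0.2]
finger_gap: 0.059
grasp_force: 32.8
```

send_rows(
  commands=[
    {"dx": 0,"dy": 0,"dz": 0.002,"rx": 0,"ry": 0,"rz": 0,"claw": 120},
    {"dx": 0,"dy": 0,"dz": 0.002,"rx": 0,"ry": 0,"rz": 0,"claw": 120},
  ],
  squeeze=30,
)

```text
time_s: 7.4
tcp_pos: [0.4441, -0.3622, 0.0568]
tcp_rot: [[-1.0, -0.0, 0.0], [-0.0, 1.0, -0.0], [-0.0, -0.0, -1.0]]
ft_force: [0.1, -0.1, -1.1]
finger_gap: 0.059
grasp_force: 32.8
```

send_rows(
  commands=[
    {"dx": 0,"dy": 0,"dz": 0.002,"rx": 0,"ry": 0,"rz": 0,"claw": 120},
    {"dx": 0,"dy": 0,"dz": 0.002,"rx": 0,"ry": 0,"rz": 0,"claw": 120},
  ],
  squeeze=30,
)

```text
time_s: 7.6
tcp_pos: [0.4441, -0.3621, 0.0555]
tcp_rot: [[-1.0, -0.0, -0.0], [-0.0, 1.0, 0.0], [0.0, 0.0, -1.0]]
ft_force: [-0.6, -0.7, -1.4]
finger_gap: 0.0591
grasp_force: 32.8
```

send_rows(
  commands=[
    {"dx": 0,"dy": 0,"dz": 0.002,"rx": 0,"ry": 0,"rz": 0,"claw": 120},
    {"dx": 0,"dy": 0,"dz": 0.002,"rx": 0,"ry": 0,"rz": 0,"claw": 120},
  ],
  squeeze=30,
)

```text
time_s: 7.8
tcp_pos: [0.4444, -0.3623, 0.0554]
tcp_rot: [[-1.0, -0.0, 0.0], [-0.0, 1.0, 0.0], [-0.0, 0.0, -1.0]]
ft_force: [-0.3, 3.6, 6.1]
finger_gap: 0.0589
grasp_force: 33.2
```

Contact is at 6 N. I'll release and rise.

send_rows(
  commands=[
    {"dx": 0,"dy": 0,"dz": -0.001,"rx": 0,"ry": 0,"rz": 0,"claw": 60},
    {"dx": 0,"dy": 0,"dz": -0.001,"rx": 0,"ry": 0,"rz": 0,"claw": 0},
    {"dx": 0,"dy": 0,"dz": -0.001,"rx": 0,"ry": 0,"rz": 0,"claw": 0},
    {"dx": 0,"dy": 0,"dz": -0.04,"rx": 0,"ry": 0,"rz": 0,"claw": 0},
    {"dx": 0,"dy": 0,"dz": -0.1,"rx": 0,"ry": 0,"rz": 0,"claw": 0},
    {"dx": 0,"dy": 0,"dz": -0.16,"rx": 0,"ry": 0,"rz": 0,"claw": 0},
    {"dx": 0,"dy": 0,"dz": -0.2,"rx": 0,"ry": 0,"rz": 0,"claw": 0},
    {"dx": 0,"dy": 0,"dz": -0.2,"rx": 0,"ry": 0,"rz": 0,"claw": 0},
  ],
  squeeze=30,
)

```text
time_s: 8.6
tcp_pos: [0.4459, -0.3643, 0.179]
tcp_rot: [[-1.0, -0.0, 0.005], [-0.0, 1.0, -0.007], [-0.005, -0.007, -1.0]]
ft_force: [0.3, -0.9, 0.0]
finger_gap: 0.0851
grasp_force: 0.0
```

```bash
cat >> h.py <<'E'
def caps():
    im,P=cloud("side"); hsv=cv2.cvtColor(im,cv2.COLOR_BGR2HSV);H,S,V=[hsv[...,i] for i in range(3)]
    m=(H>105)&(H<125)&(S>140)&(P[...,2]>.1)&(P[...,2]<.225)
    c,l,s,ce=cv2.connectedComponentsWithStats(m.astype(np.uint8))
    for i in range(1,c):
        if s[i,4]<80: continue
        q=P[l==i]; zt=np.percentile(q[:,2],95); q=q[q[:,2]>zt-.008]; r=cv2.minAreaRect((q[:,:2]*1000).astype(np.float32)); print(s[i,4],np.round(r[0],1),np.round(r[1],1),"ztop",np.round(np.median(q[:,2]),4))
    o=monitor.get_obs(); print({k:np.round(o[k],4).tolist() for k in("time_s","tcp_pos","ft_force")})
    return im,P
E
python3 -c "
from h import *
caps()"
```

```text
508 [ 461.8 -198.7] [48. 57.] ztop 0.1104
788 [ 445.2 -360.8] [57.2 58.3] ztop 0.1138
128 [ 622.3 -610.6] [20.8 30.5] ztop 0.1063
{'time_s': 8.65, 'tcp_pos': [0.4449, -0.3631, 0.1762], 'ft_force': [-0.5678, 0.1024, -0.1043]}
```

send_rows(
  commands=[
    {"dx": -0.01,"dy": 0.07,"dz": 0,"rx": 0,"ry": 0,"rz": 0,"claw": 0},
    {"dx": -0.02,"dy": 0.15,"dz": 0,"rx": 0,"ry": 0,"rz": 0,"claw": 0},
    {"dx": -0.036,"dy": 0.22,"dz": 0,"rx": 0,"ry": 0,"rz": 0,"claw": 0},
    {"dx": -0.036,"dy": 0.279,"dz": 0,"rx": 0,"ry": 0,"rz": 0,"claw": 0},
    {"dx": -0.036,"dy": 0.279,"dz": 0,"rx": 0,"ry": 0,"rz": 0,"claw": 0},
    {"dx": -0.036,"dy": 0.279,"dz": 0,"rx": 0,"ry": 0,"rz": 0,"claw": 0},
  ],
  squeeze=30,
)

```text
time_s: 9.25
tcp_pos: [0.465, -0.1939, 0.1728]
tcp_rot: [[-1.0, -0.002, -0.002], [-0.002, 1.0, 0.001], [0.002, 0.001, -1.0]]
ft_force: [-0.5, 0.2, 0.4]
finger_gap: 0.0856
grasp_force: 0.0
```

send_rows(
  commands=[
    {"dx": -0.001,"dy": -0.002,"dz": 0.06,"rx": 0,"ry": 0,"rz": 0,"claw": 0},
    {"dx": -0.001,"dy": -0.002,"dz": 0.12,"rx": 0,"ry": 0,"rz": 0,"claw": 0},
    {"dx": -0.001,"dy": -0.002,"dz": 0.17,"rx": 0,"ry": 0,"rz": 0,"claw": 0},
    {"dx": -0.001,"dy": -0.002,"dz": 0.206,"rx": 0,"ry": 0,"rz": 0,"claw": 0},
    {"dx": -0.001,"dy": -0.002,"dz": 0.206,"rx": 0,"ry": 0,"rz": 0,"claw": 0},
    {"dx": -0.001,"dy": -0.002,"dz": 0.206,"rx": 0,"ry": 0,"rz": 0,"claw": 120},
    {"dx": -0.001,"dy": -0.002,"dz": 0.206,"rx": 0,"ry": 0,"rz": 0,"claw": 120},
    {"dx": -0.001,"dy": -0.002,"dz": 0.206,"rx": 0,"ry": 0,"rz": 0,"claw": 120},
  ],
  squeeze=35,
)

```text
time_s: 10.05
tcp_pos: [0.4674, -0.197, 0.0524]
tcp_rot: [[-1.0, -0.0, 0.003], [-0.0, 1.0, -0.002], [-0.003, -0.002, -1.0]]
ft_force: [-0.3, -0.1, 0.7]
finger_gap: 0.0587
grasp_force: 37.6
```

send_rows(
  commands=[
    {"dx": 0,"dy": 0,"dz": 0,"rx": 0,"ry": 0,"rz": 0,"claw": 120},
    {"dx": 0,"dy": 0,"dz": 0,"rx": 0,"ry": 0,"rz": 0,"claw": 120},
  ],
  squeeze=35,
)

```text
time_s: 10.25
tcp_pos: [0.4674, -0.197, 0.0524]
tcp_rot: [[-1.0, -0.001, 0.003], [-0.001, 1.0, -0.002], [-0.003, -0.002, -1.0]]
ft_force: [-0.4, -0.4, 5.7]
finger_gap: 0.059
grasp_force: 38.0
```

send_rows(
  commands=[
    {"dx": 0,"dy": 0,"dz": -0.03,"rx": 0,"ry": 0,"rz": 0,"claw": 120},
    {"dx": 0,"dy": 0,"dz": -0.08,"rx": 0,"ry": 0,"rz": 0,"claw": 120},
    {"dx": 0,"dy": 0,"dz": -0.14,"rx": 0,"ry": 0,"rz": 0,"claw": 120},
    {"dx": 0,"dy": 0,"dz": -0.2,"rx": 0,"ry": 0,"rz": 0,"claw": 120},
    {"dx": 0,"dy": 0,"dz": -0.26,"rx": 0,"ry": 0,"rz": 0,"claw": 120},
    {"dx": 0,"dy": 0,"dz": -0.3,"rx": 0,"ry": 0,"rz": 0,"claw": 120},
    {"dx": 0,"dy": 0,"dz": -0.31,"rx": 0,"ry": 0,"rz": 0,"claw": 120},
    {"dx": 0,"dy": 0,"dz": -0.31,"rx": 0,"ry": 0,"rz": 0,"claw": 120},
  ],
  squeeze=35,
)

```text
time_s: 11.05
tcp_pos: [0.4664, -0.196, 0.2369]
tcp_rot: [[-1.0, -0.0, 0.001], [-0.0, 1.0, -0.0], [-0.001, -0.0, -1.0]]
ft_force: [0.2, 0.5, -1.0]
finger_gap: 0.0585
grasp_force: 38.1
```

send_rows(
  commands=[
    {"dx": 0,"dy": 0,"dz": 0,"rx": 0,"ry": 0,"rz": 0,"claw": 120},
    {"dx": 0,"dy": 0,"dz": 0,"rx": 0,"ry": 0,"rz": 0,"claw": 120},
  ],
  squeeze=35,
)

```text
time_s: 11.25
tcp_pos: [0.4653, -0.1953, 0.2345]
tcp_rot: [[-1.0, -0.0, -0.003], [-0.0, 1.0, 0.002], [0.003, 0.002, -1.0]]
ft_force: [-0.7, 0.1, -1.0]
finger_gap: 0.0594
grasp_force: 38.1
```

```bash
python3 -c "
from h import *
caps()"
```

```text
467 [ 607.3 -202.3] [55.6 56.6] ztop 0.1103
788 [ 445.1 -361. ] [58.8 57.8] ztop 0.1139
132 [ 622.2 -610.6] [19.9 31.2] ztop 0.1065
{'time_s': 11.3, 'tcp_pos': [0.4655, -0.1954, 0.2348], 'ft_force': [-0.9862, -0.4922, -1.1427]}
```

Jar B at about 1 N is also empty, so it goes in the tray's +x half, about (0.552,-0.344).

send_rows(
  commands=[
    {"dx": -0.02,"dy": -0.035,"dz": 0,"rx": 0,"ry": 0,"rz": 0,"claw": 120},
    {"dx": -0.06,"dy": -0.1,"dz": 0,"rx": 0,"ry": 0,"rz": 0,"claw": 120},
    {"dx": -0.1,"dy": -0.17,"dz": 0,"rx": 0,"ry": 0,"rz": 0,"claw": 120},
    {"dx": -0.13,"dy": -0.225,"dz": 0,"rx": 0,"ry": 0,"rz": 0,"claw": 120},
    {"dx": -0.143,"dy": -0.247,"dz": 0,"rx": 0,"ry": 0,"rz": 0,"claw": 120},
    {"dx": -0.143,"dy": -0.247,"dz": 0,"rx": 0,"ry": 0,"rz": 0,"claw": 120},
    {"dx": -0.143,"dy": -0.247,"dz": 0.03,"rx": 0,"ry": 0,"rz": 0,"claw": 120},
    {"dx": -0.143,"dy": -0.247,"dz": 0.06,"rx": 0,"ry": 0,"rz": 0,"claw": 120},
  ],
  squeeze=35,
)

```text
time_s: 12.1
tcp_pos: [0.5519, -0.3434, 0.2001]
tcp_rot: [[-1.0, -0.001, -0.0], [-0.001, 1.0, 0.0], [0.0, 0.0, -1.0]]
ft_force: [-0.9, 0.9, -0.3]
finger_gap: 0.0594
grasp_force: 38.1
```

send_rows(
  commands=[
    {"dx": 0,"dy": 0,"dz": 0.06,"rx": 0,"ry": 0,"rz": 0,"claw": 120},
    {"dx": 0,"dy": 0,"dz": 0.12,"rx": 0,"ry": 0,"rz": 0,"claw": 120},
    {"dx": 0,"dy": 0,"dz": 0.17,"rx": 0,"ry": 0,"rz": 0,"claw": 120},
    {"dx": 0,"dy": 0,"dz": 0.205,"rx": 0,"ry": 0,"rz": 0,"claw": 120},
    {"dx": 0,"dy": 0,"dz": 0.22,"rx": 0,"ry": 0,"rz": 0,"claw": 120},
    {"dx": 0,"dy": 0,"dz": 0.22,"rx": 0,"ry": 0,"rz": 0,"claw": 120},
    {"dx": 0,"dy": 0,"dz": 0.22,"rx": 0,"ry": 0,"rz": 0,"claw": 120},
  ],
  squeeze=35,
)

```text
time_s: 12.8
tcp_pos: [0.5527, -0.3443, 0.07]
tcp_rot: [[-1.0, -0.001, 0.001], [-0.001, 1.0, -0.001], [-0.001, -0.001, -1.0]]
ft_force: [0.0, -0.0, -0.9]
finger_gap: 0.059
grasp_force: 38.1
```

send_rows(
  commands=[
    {"dx": 0,"dy": 0,"dz": 0.01,"rx": 0,"ry": 0,"rz": 0,"claw": 120},
    {"dx": 0,"dy": 0,"dz": 0.018,"rx": 0,"ry": 0,"rz": 0,"claw": 120},
    {"dx": 0,"dy": 0,"dz": 0.018,"rx": 0,"ry": 0,"rz": 0,"claw": 120},
  ],
  squeeze=35,
)

```text
time_s: 13.1
tcp_pos: [0.5518, -0.3439, 0.0575]
tcp_rot: [[-1.0, -0.0, -0.001], [-0.0, 1.0, 0.001], [0.001, 0.001, -1.0]]
ft_force: [0.9, -0.0, -1.1]
finger_gap: 0.0588
grasp_force: 38.2
```

send_rows(
  commands=[
    {"dx": 0,"dy": 0,"dz": 0.002,"rx": 0,"ry": 0,"rz": 0,"claw": 120},
    {"dx": 0,"dy": 0,"dz": 0.002,"rx": 0,"ry": 0,"rz": 0,"claw": 120},
  ],
  squeeze=35,
)

```text
time_s: 13.3
tcp_pos: [0.5521, -0.3442, 0.0568]
tcp_rot: [[-1.0, -0.0, -0.0], [-0.0, 1.0, 0.0], [0.0, 0.0, -1.0]]
ft_force: [0.1, 0.7, -1.1]
finger_gap: 0.059
grasp_force: 38.1
```

send_rows(
  commands=[
    {"dx": 0,"dy": 0,"dz": 0.002,"rx": 0,"ry": 0,"rz": 0,"claw": 120},
    {"dx": 0,"dy": 0,"dz": 0.002,"rx": 0,"ry": 0,"rz": 0,"claw": 120},
  ],
  squeeze=35,
)

```text
time_s: 13.5
tcp_pos: [0.5526, -0.3443, 0.0565]
tcp_rot: [[-1.0, -0.0, 0.001], [-0.0, 1.0, -0.0], [-0.001, -0.0, -1.0]]
ft_force: [-0.1, 2.5, 4.9]
finger_gap: 0.0588
grasp_force: 38.4
```

Contact again. I'll release and rise, then check.

send_rows(
  commands=[
    {"dx": 0,"dy": 0,"dz": -0.001,"rx": 0,"ry": 0,"rz": 0,"claw": 60},
    {"dx": 0,"dy": 0,"dz": -0.001,"rx": 0,"ry": 0,"rz": 0,"claw": 0},
    {"dx": 0,"dy": 0,"dz": -0.001,"rx": 0,"ry": 0,"rz": 0,"claw": 0},
    {"dx": 0,"dy": 0,"dz": -0.04,"rx": 0,"ry": 0,"rz": 0,"claw": 0},
    {"dx": 0,"dy": 0,"dz": -0.1,"rx": 0,"ry": 0,"rz": 0,"claw": 0},
    {"dx": 0,"dy": 0,"dz": -0.16,"rx": 0,"ry": 0,"rz": 0,"claw": 0},
    {"dx": 0,"dy": 0,"dz": -0.2,"rx": 0,"ry": 0,"rz": 0,"claw": 0},
    {"dx": 0,"dy": 0,"dz": -0.2,"rx": 0,"ry": 0,"rz": 0,"claw": 0},
  ],
  squeeze=35,
)

```text
time_s: 14.3
tcp_pos: [0.5542, -0.346, 0.1807]
tcp_rot: [[-1.0, -0.0, 0.007], [-0.0, 1.0, -0.006], [-0.007, -0.006, -1.0]]
ft_force: [1.2, 0.2, 0.1]
finger_gap: 0.0852
grasp_force: 0.0
```

```bash
python3 -c "
from h import *
caps()"
```

```text
375 [ 602.2 -197.5] [56.2 43.4] ztop 0.1103
701 [ 551.9 -341.5] [58.8 58. ] ztop 0.1138
790 [ 444.4 -360.3] [58.8 58. ] ztop 0.1137
130 [ 624.  -610.1] [19.7 31.9] ztop 0.1064
{'time_s': 14.35, 'tcp_pos': [0.553, -0.345, 0.1777], 'ft_force': [-0.6282, -0.0981, -0.6638]}
```

send_rows(
  commands=[
    {"dx": -0.03,"dy": 0.07,"dz": 0,"rx": 0,"ry": 0,"rz": 0,"claw": 0},
    {"dx": -0.06,"dy": 0.14,"dz": 0,"rx": 0,"ry": 0,"rz": 0,"claw": 0},
    {"dx": -0.08,"dy": 0.2,"dz": 0,"rx": 0,"ry": 0,"rz": 0,"claw": 0},
    {"dx": -0.0905,"dy": 0.239,"dz": 0,"rx": 0,"ry": 0,"rz": 0,"claw": 0},
    {"dx": -0.0905,"dy": 0.239,"dz": 0,"rx": 0,"ry": 0,"rz": 0,"claw": 0},
    {"dx": -0.0905,"dy": 0.239,"dz": 0,"rx": 0,"ry": 0,"rz": 0,"claw": 0},
    {"dx": -0.0905,"dy": 0.239,"dz": 0,"rx": 0,"ry": 0,"rz": 0,"claw": 0},
  ],
  squeeze=40,
)

```text
time_s: 15.05
tcp_pos: [0.6057, -0.2016, 0.1745]
tcp_rot: [[-1.0, 0.001, -0.001], [0.001, 1.0, 0.0], [0.001, 0.0, -1.0]]
ft_force: [0.2, -0.6, 0.8]
finger_gap: 0.0852
grasp_force: 0.0
```

send_rows(
  commands=[
    {"dx": -0.001,"dy": 0.0,"dz": 0.06,"rx": 0,"ry": 0,"rz": 0,"claw": 0},
    {"dx": -0.001,"dy": 0.0,"dz": 0.12,"rx": 0,"ry": 0,"rz": 0,"claw": 0},
    {"dx": -0.001,"dy": 0.0,"dz": 0.17,"rx": 0,"ry": 0,"rz": 0,"claw": 0},
    {"dx": -0.001,"dy": 0.0,"dz": 0.209,"rx": 0,"ry": 0,"rz": 0,"claw": 0},
    {"dx": -0.001,"dy": 0.0,"dz": 0.209,"rx": 0,"ry": 0,"rz": 0,"claw": 0},
    {"dx": -0.001,"dy": 0.0,"dz": 0.209,"rx": 0,"ry": 0,"rz": 0,"claw": 120},
    {"dx": -0.001,"dy": 0.0,"dz": 0.209,"rx": 0,"ry": 0,"rz": 0,"claw": 120},
    {"dx": -0.001,"dy": 0.0,"dz": 0.209,"rx": 0,"ry": 0,"rz": 0,"claw": 120},
  ],
  squeeze=38,
)

```text
time_s: 15.85
tcp_pos: [0.6085, -0.2018, 0.0525]
tcp_rot: [[-1.0, -0.0, 0.004], [-0.0, 1.0, -0.002], [-0.004, -0.002, -1.0]]
ft_force: [1.9, -0.4, 0.8]
finger_gap: 0.0588
grasp_force: 42.1
```

send_rows(
  commands=[
    {"dx": 0,"dy": 0,"dz": 0,"rx": 0,"ry": 0,"rz": 0,"claw": 120},
    {"dx": 0,"dy": 0,"dz": 0,"rx": 0,"ry": 0,"rz": 0,"claw": 120},
  ],
  squeeze=38,
)

```text
time_s: 16.05
tcp_pos: [0.6086, -0.2018, 0.0525]
tcp_rot: [[-1.0, -0.0, 0.004], [-0.0, 1.0, -0.003], [-0.004, -0.003, -1.0]]
ft_force: [1.7, -0.6, 6.1]
finger_gap: 0.059
grasp_force: 42.4
```

send_rows(
  commands=[
    {"dx": 0,"dy": 0,"dz": -0.02,"rx": 0,"ry": 0,"rz": 0,"claw": 120},
    {"dx": 0,"dy": 0,"dz": -0.06,"rx": 0,"ry": 0,"rz": 0,"claw": 120},
    {"dx": 0,"dy": 0,"dz": -0.12,"rx": 0,"ry": 0,"rz": 0,"claw": 120},
    {"dx": 0,"dy": 0,"dz": -0.18,"rx": 0,"ry": 0,"rz": 0,"claw": 120},
    {"dx": 0,"dy": 0,"dz": -0.24,"rx": 0,"ry": 0,"rz": 0,"claw": 120},
    {"dx": 0,"dy": 0,"dz": -0.29,"rx": 0,"ry": 0,"rz": 0,"claw": 120},
    {"dx": 0,"dy": 0,"dz": -0.31,"rx": 0,"ry": 0,"rz": 0,"claw": 120},
    {"dx": 0,"dy": 0,"dz": -0.31,"rx": 0,"ry": 0,"rz": 0,"claw": 120},
  ],
  squeeze=35,
)

```text
time_s: 16.85
tcp_pos: [0.6074, -0.2008, 0.2377]
tcp_rot: [[-1.0, -0.001, 0.002], [-0.001, 1.0, -0.001], [-0.002, -0.001, -1.0]]
ft_force: [-0.0, 0.2, -3.3]
finger_gap: 0.0587
grasp_force: 41.5
```

send_rows(
  commands=[
    {"dx": 0,"dy": 0,"dz": 0,"rx": 0,"ry": 0,"rz": 0,"claw": 120},
    {"dx": 0,"dy": 0,"dz": 0,"rx": 0,"ry": 0,"rz": 0,"claw": 120},
    {"dx": 0,"dy": 0,"dz": 0,"rx": 0,"ry": 0,"rz": 0,"claw": 120},
  ],
  squeeze=35,
)

```text
time_s: 17.15
tcp_pos: [0.606, -0.2002, 0.2338]
tcp_rot: [[-1.0, -0.0, -0.003], [-0.0, 1.0, 0.002], [0.003, 0.002, -1.0]]
ft_force: [0.9, -0.5, -2.7]
finger_gap: 0.0586
grasp_force: 41.5
```

Jar C at about 3 N is charged, so it goes on the mat.

send_rows(
  commands=[
    {"dx": 0.012,"dy": 0.04,"dz": 0,"rx": 0,"ry": 0,"rz": 0,"claw": 120},
    {"dx": 0.032,"dy": 0.11,"dz": 0,"rx": 0,"ry": 0,"rz": 0,"claw": 120},
    {"dx": 0.055,"dy": 0.19,"dz": 0,"rx": 0,"ry": 0,"rz": 0,"claw": 120},
    {"dx": 0.078,"dy": 0.27,"dz": 0,"rx": 0,"ry": 0,"rz": 0,"claw": 120},
    {"dx": 0.1,"dy": 0.35,"dz": 0,"rx": 0,"ry": 0,"rz": 0,"claw": 120},
    {"dx": 0.125,"dy": 0.43,"dz": 0,"rx": 0,"ry": 0,"rz": 0,"claw": 120},
    {"dx": 0.144,"dy": 0.495,"dz": 0,"rx": 0,"ry": 0,"rz": 0,"claw": 120},
    {"dx": 0.154,"dy": 0.53,"dz": 0,"rx": 0,"ry": 0,"rz": 0,"claw": 120},
  ],
  squeeze=33,
)

```text
time_s: 17.95
tcp_pos: [0.5127, 0.1201, 0.2353]
tcp_rot: [[-1.0, -0.003, -0.002], [-0.003, 1.0, 0.001], [0.002, 0.001, -1.0]]
ft_force: [0.5, 0.7, -4.3]
finger_gap: 0.0591
grasp_force: 41.4
```

send_rows(
  commands=[
    {"dx": 0,"dy": 0,"dz": 0,"rx": 0,"ry": 0,"rz": 0,"claw": 120},
    {"dx": 0,"dy": 0,"dz": 0.02,"rx": 0,"ry": 0,"rz": 0,"claw": 120},
    {"dx": 0,"dy": 0,"dz": 0.05,"rx": 0,"ry": 0,"rz": 0,"claw": 120},
    {"dx": 0,"dy": 0,"dz": 0.08,"rx": 0,"ry": 0,"rz": 0,"claw": 120},
    {"dx": 0,"dy": 0,"dz": 0.1,"rx": 0,"ry": 0,"rz": 0,"claw": 120},
    {"dx": 0,"dy": 0,"dz": 0.11,"rx": 0,"ry": 0,"rz": 0,"claw": 120},
    {"dx": 0,"dy": 0,"dz": 0.11,"rx": 0,"ry": 0,"rz": 0,"claw": 120},
  ],
  squeeze=33,
)

```text
time_s: 18.65
tcp_pos: [0.5139, 0.1166, 0.1689]
tcp_rot: [[-1.0, 0.001, -0.002], [0.001, 1.0, -0.0], [0.002, -0.0, -1.0]]
ft_force: [-0.3, -0.3, -3.9]
finger_gap: 0.0588
grasp_force: 41.4
```

```bash
python3 -c "
from h import *
caps()"
```

```text
686 [ 551.7 -341.2] [58.6 57. ] ztop 0.1138
793 [ 444.6 -360.6] [58.6 58.2] ztop 0.1139
130 [ 622.7 -610.5] [19.  31.5] ztop 0.1066
{'time_s': 18.7, 'tcp_pos': [0.5146, 0.1168, 0.17], 'ft_force': [0.0493, 0.4731, -3.6455]}
```

send_rows(
  commands=[
    {"dx": 0,"dy": 0,"dz": 0.012,"rx": 0,"ry": 0,"rz": 0,"claw": 120},
    {"dx": 0,"dy": 0,"dz": 0.02,"rx": 0,"ry": 0,"rz": 0,"claw": 120},
    {"dx": 0,"dy": 0,"dz": 0.023,"rx": 0,"ry": 0,"rz": 0,"claw": 120},
    {"dx": 0,"dy": 0,"dz": 0.023,"rx": 0,"ry": 0,"rz": 0,"claw": 120},
  ],
  squeeze=33,
)

```text
time_s: 19.1
tcp_pos: [0.5142, 0.1173, 0.156]
tcp_rot: [[-1.0, -0.001, -0.001], [-0.001, 1.0, -0.0], [0.001, -0.0, -1.0]]
ft_force: [0.8, -0.6, -4.0]
finger_gap: 0.0586
grasp_force: 41.4
```

send_rows(
  commands=[
    {"dx": 0,"dy": 0,"dz": 0.002,"rx": 0,"ry": 0,"rz": 0,"claw": 120},
    {"dx": 0,"dy": 0,"dz": 0.002,"rx": 0,"ry": 0,"rz": 0,"claw": 120},
  ],
  squeeze=33,
)

```text
time_s: 19.3
tcp_pos: [0.5145, 0.1173, 0.1553]
tcp_rot: [[-1.0, -0.0, 0.0], [-0.0, 1.0, -0.0], [-0.0, -0.0, -1.0]]
ft_force: [0.4, 0.5, -4.1]
finger_gap: 0.0584
grasp_force: 41.4
```

send_rows(
  commands=[
    {"dx": 0,"dy": 0,"dz": 0.002,"rx": 0,"ry": 0,"rz": 0,"claw": 120},
    {"dx": 0,"dy": 0,"dz": 0.002,"rx": 0,"ry": 0,"rz": 0,"claw": 120},
  ],
  squeeze=33,
)

```text
time_s: 19.5
tcp_pos: [0.5144, 0.1173, 0.1539]
tcp_rot: [[-1.0, -0.0, -0.0], [-0.0, 1.0, -0.0], [0.0, -0.0, -1.0]]
ft_force: [0.1, -0.2, -4.0]
finger_gap: 0.0586
grasp_force: 41.4
```

send_rows(
  commands=[
    {"dx": 0,"dy": 0,"dz": 0.002,"rx": 0,"ry": 0,"rz": 0,"claw": 120},
    {"dx": 0,"dy": 0,"dz": 0.002,"rx": 0,"ry": 0,"rz": 0,"claw": 120},
  ],
  squeeze=33,
)

```text
time_s: 19.7
tcp_pos: [0.5143, 0.1172, 0.1526]
tcp_rot: [[-1.0, -0.0, -0.0], [-0.0, 1.0, -0.0], [0.0, -0.0, -1.0]]
ft_force: [0.4, -0.1, -4.8]
finger_gap: 0.059
grasp_force: 41.4
```

send_rows(
  commands=[
    {"dx": 0,"dy": 0,"dz": 0.002,"rx": 0,"ry": 0,"rz": 0,"claw": 120},
    {"dx": 0,"dy": 0,"dz": 0.002,"rx": 0,"ry": 0,"rz": 0,"claw": 120},
  ],
  squeeze=33,
)

```text
time_s: 19.9
tcp_pos: [0.5149, 0.1173, 0.1527]
tcp_rot: [[-1.0, -0.0, 0.001], [-0.0, 1.0, -0.0], [-0.001, -0.0, -1.0]]
ft_force: [-2.1, 0.9, 3.1]
finger_gap: 0.059
grasp_force: 42.1
```

send_rows(
  commands=[
    {"dx": 0,"dy": 0,"dz": -0.001,"rx": 0,"ry": 0,"rz": 0,"claw": 60},
    {"dx": 0,"dy": 0,"dz": -0.001,"rx": 0,"ry": 0,"rz": 0,"claw": 0},
    {"dx": 0,"dy": 0,"dz": -0.001,"rx": 0,"ry": 0,"rz": 0,"claw": 0},
    {"dx": 0,"dy": 0,"dz": -0.04,"rx": 0,"ry": 0,"rz": 0,"claw": 0},
    {"dx": 0,"dy": 0,"dz": -0.1,"rx": 0,"ry": 0,"rz": 0,"claw": 0},
    {"dx": 0,"dy": 0,"dz": -0.16,"rx": 0,"ry": 0,"rz": 0,"claw": 0},
    {"dx": 0,"dy": 0,"dz": -0.18,"rx": 0,"ry": 0,"rz": 0,"claw": 0},
    {"dx": 0,"dy": 0,"dz": -0.18,"rx": 0,"ry": 0,"rz": 0,"claw": 0},
  ],
  squeeze=33,
)

```text
time_s: 20.7
tcp_pos: [0.5157, 0.1173, 0.2618]
tcp_rot: [[-1.0, -0.0, 0.005], [-0.0, 1.0, 0.0], [-0.005, 0.0, -1.0]]
ft_force: [0.8, -0.1, 0.3]
finger_gap: 0.0853
grasp_force: 0.0
```

Run:
```python
from h import *
im,P=caps(); hsv=cv2.cvtColor(im,cv2.COLOR_BGR2HSV);H,S,V=[hsv[...,i] for i in range(3)]
def red(P,H,S):
    m=((H<7)|(H>173))&(S>130)&(P[...,2]>.085)&(P[...,2]<.13)&(P[...,1]>.25)&(P[...,1]<.4); q=P[m]
    if len(q)>20: r=cv2.minAreaRect((q[q[:,2]>.113][:,:2]*1000).astype(np.float32)); print("red",len(q),r,np.median(q,0))
red(P,H,S)
im,P=cloud("top"); hsv=cv2.cvtColor(im,cv2.COLOR_BGR2HSV); red(P,hsv[...,0],hsv[...,1])
for n in("top","side"):
    f=np.load(n+".npz"); im,P=f["im"],f["P"]
    m=(abs(P[...,2]-.117)<.006)&(np.hypot(P[...,0]-.5285,P[...,1]-.3286)<.045); q=P[m]; r=cv2.minAreaRect((q[:,:2]*1000).astype(np.float32)); print(n,m.sum(),r)
    k=(im.min(-1)>130)&(abs(P[...,2]-.077)<.008)&(np.hypot(P[...,0]-.5285,P[...,1]-.3286)<.06); q=P[k]; print("ring",cv2.minEnclosingCircle((q[:,:2]*1000).astype(np.float32)))
```

```text
492 [515.6 116.3] [61.7 58.7] ztop 0.2101
690 [ 551.8 -342.5] [57.1 58.2] ztop 0.1138
788 [ 444.5 -360. ] [58.3 58.6] ztop 0.1138
131 [ 622.7 -610.5] [20.5 30.7] ztop 0.1065
{'time_s': 20.75, 'tcp_pos': [0.5146, 0.1172, 0.2595], 'ft_force': [-0.1588, 1.1459, -1.3201]}
red 208 ((527.8925170898438, 329.1510925292969), (18.16138458251953, 57.554874420166016), 29.906173706054688) [0.52769259 0.32272163 0.10900267]
red 33 ((524.0698852539062, 335.6068420410156), (12.85626220703125, 27.30516815185547), 31.795040130615234) [0.52288038 0.33301904 0.11806757]
top 102 ((527.2797241210938, 328.45050048828125), (14.002528190612793, 58.6245231628418), 25.786806106567383)
ring ((535.7421875, 335.43310546875), 56.67622756958008)
side 104 ((529.003173828125, 328.69134521484375), (17.374351501464844, 61.91032409667969), 28.284025192260742)
ring ((530.2791137695312, 326.37249755859375), 58.0327262878418)
```

Jar C stands on the mat. The switch centre is at (0.528,0.3285) with the bar at 116°, so the tool's y should be at 26°. I'll move over it and turn.

send_rows(
  commands=[
    {"dx": -0.0225,"dy": 0.06,"dz": 0,"rx": 0,"ry": 0,"rz": 0.25,"claw": 0},
    {"dx": -0.0225,"dy": 0.14,"dz": 0,"rx": 0,"ry": 0,"rz": 0.5,"claw": 0},
    {"dx": -0.0225,"dy": 0.22,"dz": 0,"rx": 0,"ry": 0,"rz": 0.75,"claw": 0},
    {"dx": -0.0225,"dy": 0.29,"dz": 0,"rx": 0,"ry": 0,"rz": 1,"claw": 90},
    {"dx": -0.0225,"dy": 0.34,"dz": 0,"rx": 0,"ry": 0,"rz": 1,"claw": 120},
    {"dx": -0.0225,"dy": 0.3525,"dz": 0,"rx": 0,"ry": 0,"rz": 1,"claw": 120},
    {"dx": -0.0225,"dy": 0.3525,"dz": 0,"rx": 0,"ry": 0,"rz": 1,"claw": 120},
  ],
  squeeze=40,
)

```text
time_s: 21.5
tcp_pos: [0.5268, 0.329, 0.2571]
tcp_rot: [[-0.867, 0.498, -0.004], [0.498, 0.867, -0.002], [0.002, -0.003, -1.0]]
ft_force: [-0.4, 0.2, 0.0]
finger_gap: 0.0452
grasp_force: 0.0
```

send_rows(
  commands=[
    {"dx": 0,"dy": 0,"dz": 0,"rx": 0,"ry": 0,"rz": 0.25,"claw": 120},
    {"dx": 0,"dy": 0,"dz": 0,"rx": 0,"ry": 0,"rz": 0.5,"claw": 120},
    {"dx": 0,"dy": 0,"dz": 0,"rx": 0,"ry": 0,"rz": 0.75,"claw": 120},
    {"dx": 0,"dy": 0,"dz": 0,"rx": 0,"ry": 0,"rz": 1,"claw": 120},
    {"dx": 0,"dy": 0,"dz": 0,"rx": 0,"ry": 0,"rz": 1,"claw": 120},
    {"dx": 0,"dy": 0,"dz": 0,"rx": 0,"ry": 0,"rz": 1,"claw": 120},
    {"dx": 0,"dy": 0,"dz": 0,"rx": 0,"ry": 0,"rz": 1,"claw": 120},
  ],
  squeeze=40,
)

```text
time_s: 22.2
tcp_pos: [0.5279, 0.328, 0.2593]
tcp_rot: [[-0.501, 0.865, -0.0], [0.865, 0.501, -0.0], [-0.0, -0.001, -1.0]]
ft_force: [0.6, -0.0, 0.8]
finger_gap: 0.0456
grasp_force: 0.0
```

Run:
```python
from h import *
p=[];R=[]
for _ in range(6):
    snapshot("top"); o=monitor.get_obs(); p.append(o["tcp_pos"]);R.append(o["tcp_rot"])
p=np.mean(p,0);R=np.mean(R,0); print(p,R.round(4).tolist(),"yaw y",np.degrees(np.arctan2(R[1,1],R[0,1])),o["qpos"],o["finger_gap"])
print("tool shift to switch /0.6:",R.T@(np.array([.528,.3285,.2])-p)/.6)
```

```text
[0.52786493 0.32855382 0.25952326] [[-0.5009, 0.8655, -0.0001], [0.8655, 0.5009, -0.0001], [-0.0, -0.0001, -1.0]] yaw y 30.05890481076128 [ 3.74986008e-01  1.36938565e-01  1.57196658e+00 -1.99609682e-05
  1.43268905e+00 -1.49475561e-01] 0.04509576710817282
tool shift to switch /0.6: [-0.00018857  0.00016265  0.09920542]
```

send_rows(
  commands=[
    {"dx": 0,"dy": 0,"dz": 0.07,"rx": 0,"ry": 0,"rz": 0.127,"claw": 120},
    {"dx": 0,"dy": 0,"dz": 0.14,"rx": 0,"ry": 0,"rz": 0.127,"claw": 120},
    {"dx": 0,"dy": 0,"dz": 0.2,"rx": 0,"ry": 0,"rz": 0.127,"claw": 120},
    {"dx": 0,"dy": 0,"dz": 0.26,"rx": 0,"ry": 0,"rz": 0.127,"claw": 120},
    {"dx": 0,"dy": 0,"dz": 0.3,"rx": 0,"ry": 0,"rz": 0.127,"claw": 120},
    {"dx": 0,"dy": 0,"dz": 0.325,"rx": 0,"ry": 0,"rz": 0.127,"claw": 120},
    {"dx": 0,"dy": 0,"dz": 0.325,"rx": 0,"ry": 0,"rz": 0.127,"claw": 120},
    {"dx": 0,"dy": 0,"dz": 0.325,"rx": 0,"ry": 0,"rz": 0.127,"claw": 120},
  ],
  squeeze=40,
)

```text
time_s: 23.3
tcp_pos: [0.5287, 0.3291, 0.0657]
tcp_rot: [[-0.442, 0.897, 0.002], [0.897, 0.442, 0.001], [-0.0, 0.002, -1.0]]
ft_force: [-0.2, -0.1, 0.8]
finger_gap: 0.0453
grasp_force: 0.0
```

send_rows(
  commands=[
    {"dx": 0,"dy": 0,"dz": 0,"rx": 0,"ry": 0,"rz": 0,"claw": 180},
    {"dx": 0,"dy": 0,"dz": 0,"rx": 0,"ry": 0,"rz": 0,"claw": 240},
    {"dx": 0,"dy": 0,"dz": 0,"rx": 0,"ry": 0,"rz": 0,"claw": 240},
    {"dx": 0,"dy": 0,"dz": 0,"rx": 0,"ry": 0,"rz": 0,"claw": 240},
  ],
  squeeze=40,
)

```text
time_s: 23.7
tcp_pos: [0.5299, 0.3296, 0.0667]
tcp_rot: [[-0.442, 0.897, 0.005], [0.897, 0.442, 0.002], [-0.0, 0.005, -1.0]]
ft_force: [3.7, 2.2, 3.6]
finger_gap: 0.0131
grasp_force: 45.6
```

Gripped on the bar (gap 13 mm). I'll turn 60° clockwise.

send_rows(
  commands=[
    {"dx": 0,"dy": 0,"dz": 0,"rx": 0,"ry": 0,"rz": 0.15,"claw": 240},
    {"dx": 0,"dy": 0,"dz": 0,"rx": 0,"ry": 0,"rz": 0.3,"claw": 240},
    {"dx": 0,"dy": 0,"dz": 0,"rx": 0,"ry": 0,"rz": 0.45,"claw": 240},
    {"dx": 0,"dy": 0,"dz": 0,"rx": 0,"ry": 0,"rz": 0.6,"claw": 240},
    {"dx": 0,"dy": 0,"dz": 0,"rx": 0,"ry": 0,"rz": 0.75,"claw": 240},
    {"dx": 0,"dy": 0,"dz": 0,"rx": 0,"ry": 0,"rz": 0.9,"claw": 240},
    {"dx": 0,"dy": 0,"dz": 0,"rx": 0,"ry": 0,"rz": 1,"claw": 240},
    {"dx": 0,"dy": 0,"dz": 0,"rx": 0,"ry": 0,"rz": 1,"claw": 240},
  ],
  squeeze=40,
)

```text
time_s: 24.5
tcp_pos: [0.5298, 0.3297, 0.0666]
tcp_rot: [[0.066, 0.998, 0.004], [0.998, -0.066, 0.002], [0.003, 0.004, -1.0]]
ft_force: [4.1, 3.3, 5.9]
finger_gap: 0.0132
grasp_force: 45.8
```

send_rows(
  commands=[
    {"dx": 0,"dy": 0,"dz": 0,"rx": 0,"ry": 0,"rz": 0.15,"claw": 240},
    {"dx": 0,"dy": 0,"dz": 0,"rx": 0,"ry": 0,"rz": 0.3,"claw": 240},
    {"dx": 0,"dy": 0,"dz": 0,"rx": 0,"ry": 0,"rz": 0.45,"claw": 240},
    {"dx": 0,"dy": 0,"dz": 0,"rx": 0,"ry": 0,"rz": 0.6,"claw": 240},
    {"dx": 0,"dy": 0,"dz": 0,"rx": 0,"ry": 0,"rz": 0.75,"claw": 240},
    {"dx": 0,"dy": 0,"dz": 0,"rx": 0,"ry": 0,"rz": 0.9,"claw": 240},
    {"dx": 0,"dy": 0,"dz": 0,"rx": 0,"ry": 0,"rz": 1,"claw": 240},
    {"dx": 0,"dy": 0,"dz": 0,"rx": 0,"ry": 0,"rz": 1,"claw": 240},
  ],
  squeeze=40,
)

```text
time_s: 25.3
tcp_pos: [0.5298, 0.3297, 0.0666]
tcp_rot: [[0.556, 0.831, 0.004], [0.831, -0.556, 0.002], [0.005, 0.002, -1.0]]
ft_force: [4.2, 4.2, 6.5]
finger_gap: 0.0134
grasp_force: 45.8
```

Run:
```python
from h import *
o=monitor.get_obs(); print({k:np.round(o[k],4).tolist() for k in("time_s","tcp_pos","ft_force","ft_torque","finger_gap","grasp_force","qpos")}); R=np.array(o["tcp_rot"]); print(np.degrees(np.arctan2(R[1,1],R[0,1])))
```

```text
{'time_s': 25.3, 'tcp_pos': [0.5298, 0.3297, 0.0666], 'ft_force': [4.1953, 4.2096, 6.5085], 'ft_torque': [0.6102, -0.4741, -0.0484], 'finger_gap': 0.0134, 'grasp_force': 45.8303, 'qpos': [0.375, 0.3303, 1.7136, 0.0007, 1.0926, 0.9642]}
-33.78111019657876
```

Turned to -33.8°, which is a full 60°. I'll release, rise, move aside and check.

send_rows(
  commands=[
    {"dx": 0,"dy": 0,"dz": 0,"rx": 0,"ry": 0,"rz": 0,"claw": 130},
    {"dx": 0,"dy": 0,"dz": 0,"rx": 0,"ry": 0,"rz": 0,"claw": 130},
    {"dx": 0,"dy": 0,"dz": 0,"rx": 0,"ry": 0,"rz": 0,"claw": 130},
    {"dx": 0,"dy": 0,"dz": -0.05,"rx": 0,"ry": 0,"rz": 0,"claw": 130},
    {"dx": 0,"dy": 0,"dz": -0.12,"rx": 0,"ry": 0,"rz": 0,"claw": 130},
    {"dx": 0,"dy": 0,"dz": -0.2,"rx": 0,"ry": 0,"rz": 0,"claw": 130},
    {"dx": 0,"dy": 0,"dz": -0.28,"rx": 0,"ry": 0,"rz": 0,"claw": 130},
    {"dx": 0,"dy": 0,"dz": -0.32,"rx": 0,"ry": 0,"rz": 0,"claw": 130},
  ],
  squeeze=40,
)

```text
time_s: 26.1
tcp_pos: [0.529, 0.3292, 0.2616]
tcp_rot: [[0.556, 0.831, 0.005], [0.831, -0.556, 0.002], [0.005, 0.003, -1.0]]
ft_force: [0.3, 0.8, -0.3]
finger_gap: 0.0418
grasp_force: 0.0
```

Run:
```python
from h import *
im,P=caps(); hsv=cv2.cvtColor(im,cv2.COLOR_BGR2HSV);H,S=hsv[...,0],hsv[...,1]
m=((H<7)|(H>173))&(S>130)&(P[...,2]>.113)&(P[...,2]<.13)&(P[...,1]>.25)&(P[...,1]<.4); q=P[m]; print("red",len(q),cv2.minAreaRect((q[:,:2]*1000).astype(np.float32)) if len(q) else "")
cv2.imwrite("pics/end.png",cv2.resize(im,(800,600),interpolation=cv2.INTER_CUBIC))
```

```text
493 [514.4 116. ] [58.8 59.1] ztop 0.2102
686 [ 551.2 -342.2] [58.8 57.2] ztop 0.1138
792 [ 444.8 -360.4] [58.2 57.6] ztop 0.1139
126 [ 622.8 -610.7] [19.8 32.3] ztop 0.1066
{'time_s': 26.15, 'tcp_pos': [0.5303, 0.3297, 0.2648], 'ft_force': [0.3601, 0.2451, 2.4336]}
red 68 ((527.5311279296875, 328.279541015625), (60.30587387084961, 15.60608196258545), 59.460472106933594)
```

View pics/end.png

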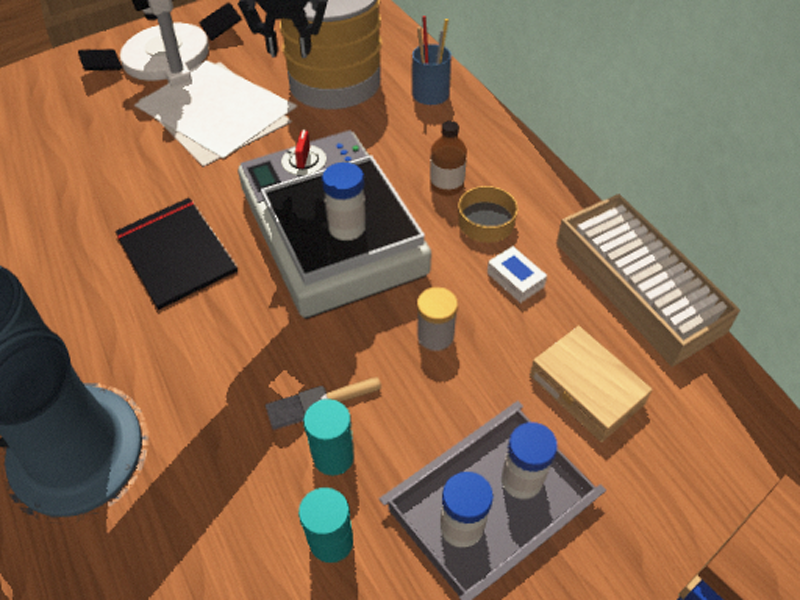

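The end view shows jar C upright on the mat at (344,200), jars A and B upright in the tray at (466,510) and (529,460), and the red bar at (302,150) turned to on. The bystanders are where they were and the gripper is clear of everything.

```bash
python3 -c "
from bench import job_done
print(job_done())"
```

```text
the job is handed in; nothing more can be done
None
```

The job is handed in at about 26 s: the one charged jar is upright on the shaker mat, the two empty jars are upright in the wash-up tray, and the switch is turned the full 60° to on; my first grasp came down too shallow and the fingers touched one jar's cap at about 4 N without moving it.

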